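# Slide the tube rack into the corner stop

## Robot

A 6-joint arm with a two-finger parallel gripper is mounted at the origin on the work surface. World frame = base frame: x ahead of the robot, y to its left, z up, the work surface at z = 0. Lengths are in mm, angles in rad, forces in N, time in s.
With the tool pointing down it reaches from about 350 to 775 mm from the base axis. Payload 7.3 kg.
Tool frame: the origin (TCP) lies at the very end of the fingers, on their centre line; the grasp point (between the pads) lies 19 mm behind it; z points along the fingers, y is the direction in which the jaws open and shut (so a half turn about z gives the same grasp; the last joint's range is limited). The gripper opens to 92 mm and grips with 3 to 60 N. Pads are 19 mm wide; open, the fingers measure 130 mm over their backs; the gripper's body (75 mm by 190 mm) begins 47 mm behind the grasp point.
Start: joints at [0.985, 0.342, 1.524, -0, 1.275, -0.146], TCP at [223.512, 475.066, 226.741] pointing down, gripper open.
Joint ranges: [-2.53, 2.53], [-0.77, 2.02], [0.04, 2.7], [-1, 4.14], [0.28, 2.66], [-3.11, 3.11]. Speed limits (rad/s): [2.57, 2.57, 3.14, 3.14, 3.14, 3.14].

## Interface

Orientations are given as [roll, pitch, yaw] about the fixed x, y, z axes, in that order (R = Rz(yaw) Ry(pitch) Rx(roll)).
In Python, from plant import bot gives the robot as it stands.
- The arm moves only by the tool arm_command, never from a script. Its argument "targets" is a list of rows, each an object of numbers: "x", "y", "z": the shift along the world's x, y, z in cm; "roll": the turn about the world's z in rad. In form: [{"x": .., "y": .., "z": .., "roll": ..}, ...]. A call has 1 to 8 rows; each row is the pose to reach, as a shift and turn from the pose commanded when the call began; what a row does not reach only later rows make up. A row lasts 1/12 s, in which the tool goes at most 41.7 mm and 7.16 degrees, less where a joint would pass 70% of its speed; a pose out of reach is approached as far as the arm can. A call with a gripper value outside its range is refused whole. "fingers" is the opening, from 0 (shut) to 1 (fully open), set as the call begins (left out, the last holds). The fingers move at their own pace and stop on an object; the grip force is fixed at half the most. Time passes only in rows, so rows that repeat a pose let the fingers close. It gives the time, the measured TCP pose, the force and the opening at its end, in the units of the state.
- bot.get_obs(): the state, without advancing time (a new reading comes with each control period).
- bot.capture(name): name is "side" or "top"; returns a dict with "img" (420x560x3 uint8, blue, green, red), "fx", "fy", "cx", "cy" (pixels), "position" and "rotation" of the camera in the world. Camera axes: x right, y down, z forward; pixel columns grow to the right and rows downward; lengths in mm; the calibration is good to about 2 mm. A picture is of the moment at which its call begins. There is no depth.
- bot.close_job(): hands the job in, once; it reports no verdict.
The state is a dict: "time": time; "joint_positions": joint angles; "dq": joint speeds; "tau": joint torques, N m; "tool_pos": TCP position; "tcp_rot": TCP orientation; "contact_force": force on the tool from outside, world axes, zero at the start; "moment": the same for the moment, N m; "grip_width": finger opening in mm.
Only numpy, scipy, OpenCV 4.12 (cv2) and the standard library are available. Lean on these libraries where they do the work, as an engineer would, in place of code of your own. Each camera call takes 0.05 s, during which the arm holds its last target.

## Task

With the fingertips, push the larger of the two white tube racks along the bench into the inside corner of the L-shaped bar stop, until its long side lies flush against the long bar and its end flush against the short bar. Only push it: do not lift or tip it and do not touch the capped tubes standing in it. Leave everything else on the bench where it is, then take the hand away.

Things in the scene. Friction and masses are not known exactly. Their poses are not given: they have to be found in the camera images.
- rack: The larger white tube rack, loose: 96 mm along its x, 130 mm along its y (long sides face +x and -x), 45 mm high, upright sides, 15 holes. Origin at the centre of its underside, z up. Mass 0.29 to 0.54 kg; slides under 2 to 7 N. Starts right or left of the stop, nearer the robot, its axes within 0.45 rad of the stop's.
- rack_tubes: The seven capped tubes fixed in the larger rack (grey caps 18 mm across), standing out of its top up to 60 mm above the bench. Same origin and axes as the rack. Not to be touched.
- stop: Fixed L of two dark steel bars, 25 mm high, 12 mm thick. Origin on the bench at the inside corner; x away from the robot, y to its left (turned up to 0.15 rad). Long bar: face at x = 0, y from -150 to +12 mm. Short bar: face at y = 0, x from -70 to 0 mm. Open inside: negative x and y. The rack's origin when home: x -48, y -65 mm here, axes parallel.
- small_rack: The smaller white tube rack, loose, 64 x 64 mm, 45 mm high (60 mm with its tubes), on the other side from the larger one. Origin at the centre of its underside. Leave alone.
- dish: Round lidded dish, loose, 91 mm across, 18 mm high, to the right of the stop. Origin at the centre of its underside. Leave alone.
- tip_box: Grey box with a clear lid, loose, 82 x 117 mm, 67 mm high, behind and to the left of the stop. Origin at the centre of its underside. Leave alone.
- bottle: Small amber bottle, loose, 52 mm across, 100 mm high, at the right near side. Origin at the centre of its underside. Leave alone.
- timer: Small white timer lying flat, loose, 50 x 70 mm, 16 mm high, at the left near side. Origin at the centre of its underside. Leave alone.
- pen: Black marker pen lying on the bench beyond the stop, loose, 100 mm long along its x, 11 mm thick. Origin under its middle. Leave alone.
Not all that is in view belongs to the job. What is shaped like the rack but orange or red is not meant.

How it is judged (in metres and radians):
At the end, for the whole second after the job is handed in: The larger rack stands flat and still on the bench in the inside corner of the stop, its long side within 3.5 mm of the long bar and its end within 3.5 mm of the short bar (measured at its centre), square to the bars within 0.035 rad (x of rack in the frame of stop between -0.0515 and -0.0445 m and y of rack in the frame of stop between -0.0685 and -0.0615 m and angle between the x axis of rack and the x axis of stop, either way round below 0.035 rad and angle between rack's own z axis and vertical below 0.04 rad and height (world z) of rack below 0.003 m and linear speed of rack below 0.01 m/s); the robot touches nothing.
It fails at once if the larger rack is lifted off the bench (more than 8 mm) or tipped (more than 0.12 rad) (height (world z) of rack above 0.008 m or angle between rack's own z axis and vertical above 0.12 rad).
It fails at once if the fingers touch the tubes in the larger rack (contact force between the fingers and rack_tubes above 1 N).
It fails at once if another loose thing (small rack, dish, tip box, bottle, timer, pen) is moved by more than 12 mm (distance of any of small_rack, dish, tip_box, bottle, timer, pen from where it was at the start of the episode above 0.012 m).
It also fails if it takes over 64 s, if anything falls off the work surface, if the arm or the gripper's body presses on something with over 40 N, if the wrist force passes 120 N, or if a joint passes its speed limit or range.

## Working session

There is one attempt and no reset: what is moved stays moved. The work goes in short steps, Python scripts to look and compute and a tool call to move; the robot and the scene stay as the last step left them, time stands still between calls to the robot, and variables do not carry over. Pictures are saved under pics/ and viewed, and the job is handed in when it is done.

Besides the shell and the picture viewer there is one more tool, called as name(argument=value, ...) on one line, values as JSON. arm_command: Moves the arm, as the interface text tells. Its arguments: {"type":"object","properties":{"targets":{"type":"array","items":{"type":"object","properties":{"x":{"type":"number"},"y":{"type":"number"},"z":{"type":"number"},"roll":{"type":"number"}}}},"fingers":{"type":"number"}},"required":["targets"]}

```bash
mkdir -p pics; ls; python3 - <<'E'
from plant import bot
import cv2,numpy as np
for n in("top","side"):
    c=bot.capture(n); cv2.imwrite(f"pics/{n}0.png",c["img"]); print(n,c["fx"],c["cx"],c["cy"],c["position"],c["rotation"])
o=bot.get_obs();print(o["time"],o["tool_pos"],o["tcp_rot"],o["grip_width"],o["contact_force"])
E
```

```text
pics
top 384.0199777916945 275.66884376569135 208.75495456242803 [478.72044586  -8.94277087 988.79917177] [-3.08678195  0.0215178  -1.59486478]
side 514.9033400986052 273.97613634808715 210.56670645898674 [   35.0861875  -1094.86982401  1094.26269464] [-2.28565466 -0.00448143 -0.42452668]
0.1 [223.31416028 474.75564098 226.14032401] [-3.14030542e+00 -2.12821222e-04  2.70177804e+00] 91.82375811185638 [ 0.07767611  0.35437847 -0.3107062 ]
```

View pics/top0.png

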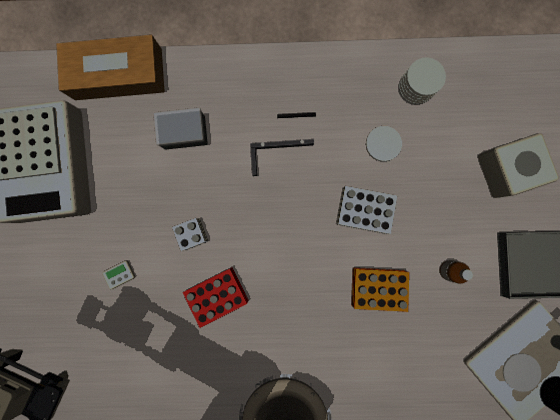

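View pics/side0.png

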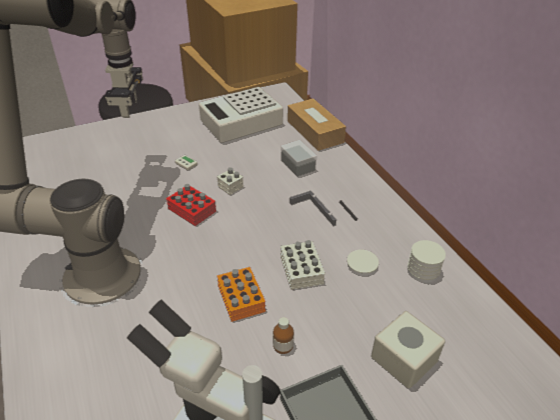

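```bash
cat > h.py <<'E'
import cv2,numpy as np
from scipy.spatial.transform import Rotation as R
def ray(c,uv,z):
    uv=np.atleast_2d(np.array(uv,float))
    d=np.c_[(uv[:,0]-c["cx"])/c["fx"],(uv[:,1]-c["cy"])/c["fy"],np.ones(len(uv))]
    r=np.array(c["rotation"]); M=R.from_euler("xyz",r).as_matrix() if r.ndim==1 else r
    d=d@M.T; p=np.array(c["position"]); return p+d*((z-p[2])/d[:,2])[:,None]
def proj(c,P):
    r=np.array(c["rotation"]); M=R.from_euler("xyz",r).as_matrix() if r.ndim==1 else r
    q=(np.atleast_2d(P)-np.array(c["position"]))@M
    return np.c_[c["fx"]*q[:,0]/q[:,2]+c["cx"],c["fy"]*q[:,1]/q[:,2]+c["cy"]]
E
python3 - <<'E'
from h import *; from plant import bot
c=bot.capture("top"); im=c["img"]
a=cv2.resize(im[125:245,235:415],None,fx=4,fy=4,interpolation=cv2.INTER_CUBIC); cv2.imwrite("pics/crop0.png",a)
s=bot.capture("side"); b=cv2.resize(s["img"][180:300,265:385],None,fx=5,fy=5,interpolation=cv2.INTER_CUBIC); cv2.imwrite("pics/crops0.png",b)
E
```

```text
(no output)
```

View pics/crop0.png

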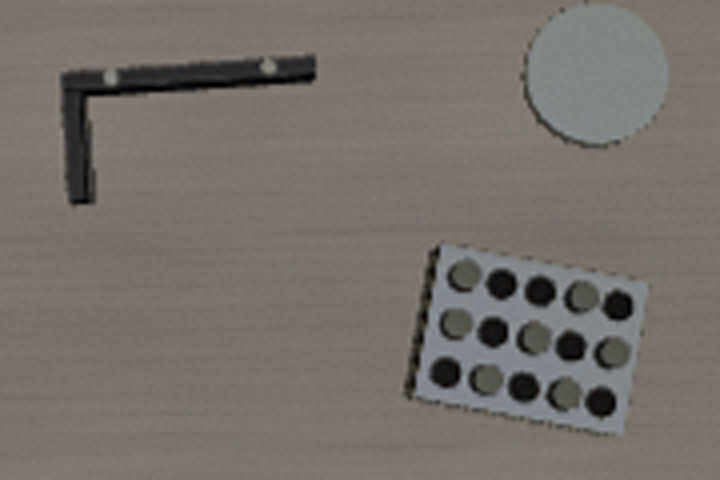

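View pics/crops0.png

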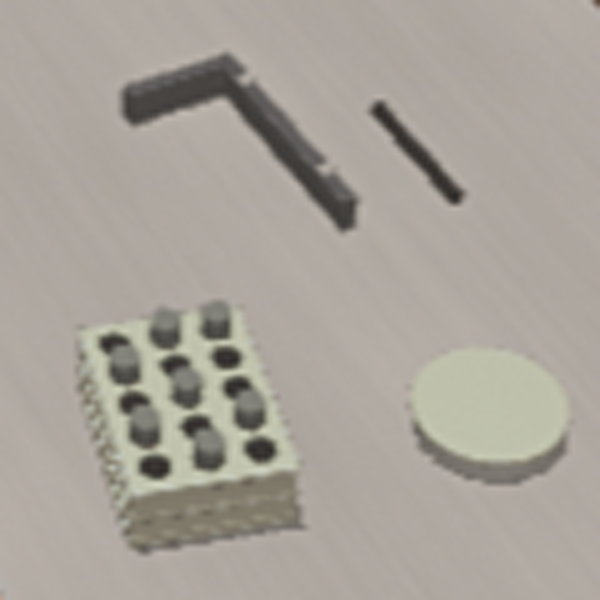

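```bash
cat > m.py <<'E'
from h import *
def fit(p):
    vx,vy,x,y=cv2.fitLine(p[:,:2].astype(np.float32),cv2.DIST_HUBER,0,.01,.01).ravel(); return np.array([x,y]),np.array([vx,vy])
def stop(c):
    g=cv2.cvtColor(c["img"],cv2.COLOR_BGR2GRAY).astype(float)
    def up(col): # outer edge along long bar, crossing in column, half-level
        s=g[130:150,col]; k=np.argmax(s<85); t=(s[k-1]-85)/(s[k-1]-s[k]); return 130+k-1+t
    def lf(row):
        s=g[row,240:262]; k=np.argmax(s<85); t=(s[k-1]-85)/(s[k-1]-s[k]); return 240+k-1+t
    A=ray(c,[(u,up(u)) for u in range(256,312) if not(259<u<267 or 297<u<307)],25)
    B=ray(c,[(lf(v),v) for v in range(148,174)],25)
    pa,da=fit(A); pb,db=fit(B)
    if da[1]<0: da=-da      # stop +y
    if db[0]<0: db=-db      # stop +x
    print("residual",np.abs((A[:,:2]-pa)@[-da[1],da[0]]).max(),"ang",np.arctan2(-da[0],da[1]),np.arctan2(db[1],db[0]))
    th=(np.arctan2(-da[0],da[1])*2+np.arctan2(db[1],db[0]))/3
    ex=np.array([np.cos(th),np.sin(th)]);ey=np.array([-ex[1],ex[0]])
    X=(pa@ex)-12; Y=(pb@ey)-12
    return ex*X+ey*Y,th
def rack(c,guess_th=0,roi=None):
    im=c["img"]; b,g,r=[im[...,i].astype(int) for i in range(3)]
    m=((b-r>3)&(g>120)).astype(np.uint8)
    m=cv2.morphologyEx(m,cv2.MORPH_CLOSE,np.ones((3,3)))
    best=None
    for k in cv2.findContours(m,cv2.RETR_EXTERNAL,cv2.CHAIN_APPROX_NONE)[0]:
        p=ray(c,k[:,0,:],45)[:,:2]; rc=cv2.minAreaRect(p.astype(np.float32)); w=sorted(rc[1])
        if abs(w[0]-94)<14 and abs(w[1]-127)<14 and 200<rc[0][0]<700: 
            d=abs(w[0]-95)+abs(w[1]-128)
            if best is None or d<best[0]: best=(d,rc,k)
    d,rc,k=best
    bx=cv2.boxPoints(rc); e=[bx[1]-bx[0],bx[2]-bx[1]]; L=max(e,key=np.linalg.norm); L=L if L[1]>0 else -L
    return np.array(rc[0]),np.arctan2(-L[0],L[1]),rc[1],k
E
python3 - <<'E'
from m import *; from plant import bot
c=bot.capture("top"); S,th=stop(c); print("stop",S,th)
C,ph,sz,k=rack(c); print("rack",C,ph,sz,k[:,0].mean(0))
E
```

```text
residual 1.076800612171368 ang 0.035078004 0.032152884
stop [690.8381   60.20131] 0.034102965
rack [ 524.04284668 -214.35275269] -0.21142882 (127.92314147949219, 94.15391540527344) [367.44252874 209.40804598]
```

```bash
python3 - <<'E'
from m import *; from plant import bot
c=bot.capture("top")
for n,p,z in(("small",(190,234),45),("dish",(384,143),18),("orange",(381,288),45),("red",(216,296),45),("bottle",(459,273),100),("timer",(119,274),16),("tip",(180,128),67)): print(n,ray(c,p,z)[0,:2].round())
S,th=stop(c);C,ph,_,_=rack(c)
P=C-(65+9.5+22)*np.array([-np.sin(ph),np.cos(ph)]);print("pre-push",P,"tool y angle",np.pi/2+ (2.7018-np.pi))
s=bot.capture("side")
ex=np.array([np.cos(th),np.sin(th)]);ey=np.array([-ex[1],ex[0]])
for (x,y) in((12,12),(-70,12),(12,-150)): print(proj(s,np.r_[S+ex*x+ey*y,25])[0])
e=np.array([np.cos(ph),np.sin(ph)]);f=np.array([-e[1],e[0]])
print([proj(s,np.r_[C+e*x*48+f*y*65,45])[0].round(1) for x,y in((1,1),(1,-1),(-1,-1),(-1,1))])
E
```

```text
small [474. 223.]
dish [ 693. -269.]
orange [ 333. -240.]
red [322. 161.]
bottle [ 371. -404.]
timer [377. 412.]
tip [733. 239.]
residual 1.1079259927753013 ang 0.035883144 0.031199455
pre-push [ 503.74455643 -308.8054657 ] tool y angle 1.1310036732051034
[310.79806887 189.61534384]
[288.93237599 196.4720625 ]
[336.36289303 218.84757526]
[array([312.2, 240.3]), array([324.8, 272.8]), array([290.6, 278.3]), array([280.1, 245.1])]
```

Candidates: the white 15-hole rack at top-view (367,209); the small white rack at (190,234); the red rack at (216,296); the orange rack at (381,288). The close crop shows white, 15 holes and 7 grey caps, so I choose (367,209). Moving behind its right (-y) end.

arm_command(targets=[{"x":3,"y":-2,"z":-1,"roll":-0.1},{"x":7,"y":-4.5,"z":-2,"roll":-0.2},{"x":11,"y":-7,"z":-3,"roll":-0.3},{"x":14,"y":-10,"z":-4,"roll":-0.4},{"x":17,"y":-13,"z":-5,"roll":-0.5},{"x":20,"y":-16,"z":-5,"roll":-0.6},{"x":22,"y":-19.5,"z":-5,"roll":-0.7},{"x":24,"y":-23,"z":-5,"roll":-0.8}], fingers=0.45)

```text
time: 1.02
tool_pos: [457.6, 255.4, 176.3]
tcp_rot: [-3.141, -0.0, 1.897]
contact_force: [0.6, 0.1, 0.1]
grip_width: 44.1
```

arm_command(targets=[{"x":1,"y":-4,"roll":-0.1},{"x":2,"y":-8,"roll":-0.2},{"x":3,"y":-12,"roll":-0.3},{"x":3.5,"y":-16,"roll":-0.4},{"x":4,"y":-20,"roll":-0.5},{"x":4,"y":-24,"roll":-0.54},{"x":4,"y":-28,"roll":-0.54},{"x":4,"y":-32,"roll":-0.54}])

```text
$.targets[0]: bad value
```

arm_command(targets=[{"y":-4},{"y":-8},{"y":-12},{"y":-16},{"y":-20},{"y":-23.4},{"y":-23.4},{"y":-23.4}])

```text
$.targets[0]: bad value
```

arm_command(targets=[{"x":1,"y":-4,"z":0,"roll":-0.1},{"x":2,"y":-8,"z":0,"roll":-0.2},{"x":3,"y":-12,"z":0,"roll":-0.3},{"x":3.5,"y":-16,"z":0,"roll":-0.4},{"x":4,"y":-20,"z":0,"roll":-0.5},{"x":4,"y":-24,"z":0,"roll":-0.54},{"x":4,"y":-28,"z":0,"roll":-0.54},{"x":4,"y":-32,"z":0,"roll":-0.54}])

```text
time: 1.68
tool_pos: [496.1, -65.0, 176.9]
tcp_rot: [3.141, -0.0, 1.362]
contact_force: [0.2, -0.4, -0.5]
grip_width: 41.4
```

arm_command(targets=[{"x":0,"y":-4,"z":0,"roll":0},{"x":0,"y":-8,"z":0,"roll":0},{"x":0,"y":-12,"z":0,"roll":0},{"x":0,"y":-16,"z":0,"roll":0},{"x":0,"y":-20,"z":0,"roll":0},{"x":0,"y":-23.4,"z":0,"roll":0},{"x":0,"y":-23.4,"z":0,"roll":0},{"x":0,"y":-23.4,"z":0,"roll":0}])

```text
time: 2.35
tool_pos: [495.8, -298.6, 176.3]
tcp_rot: [-3.141, -0.0, 1.359]
contact_force: [-0.2, 0.9, -0.7]
grip_width: 41.4
```

arm_command(targets=[{"x":0.8,"y":-1.1,"z":-3,"roll":0},{"x":0.8,"y":-1.1,"z":-7,"roll":0},{"x":0.8,"y":-1.1,"z":-10,"roll":0},{"x":0.8,"y":-1.1,"z":-13,"roll":0},{"x":0.8,"y":-1.1,"z":-15,"roll":0},{"x":0.8,"y":-1.1,"z":-16.1,"roll":0},{"x":0.8,"y":-1.1,"z":-16.1,"roll":0}])

```text
time: 2.93
tool_pos: [503.3, -305.8, 13.6]
tcp_rot: [-3.137, -0.002, 1.363]
contact_force: [-0.5, 0.5, 0.2]
grip_width: 41.8
```

```bash
python3 - <<'E'
from m import *; from plant import bot
c=bot.capture("top"); cv2.imwrite("pics/t1.png",cv2.resize(c["img"][100:320,220:480],None,fx=3,fy=3)); s=bot.capture("side"); cv2.imwrite("pics/s1.png",s["img"])
print(proj(c,[504,-309,15]))
E
```

```text
[[402.78567235 216.90724126]]
```

View pics/t1.png

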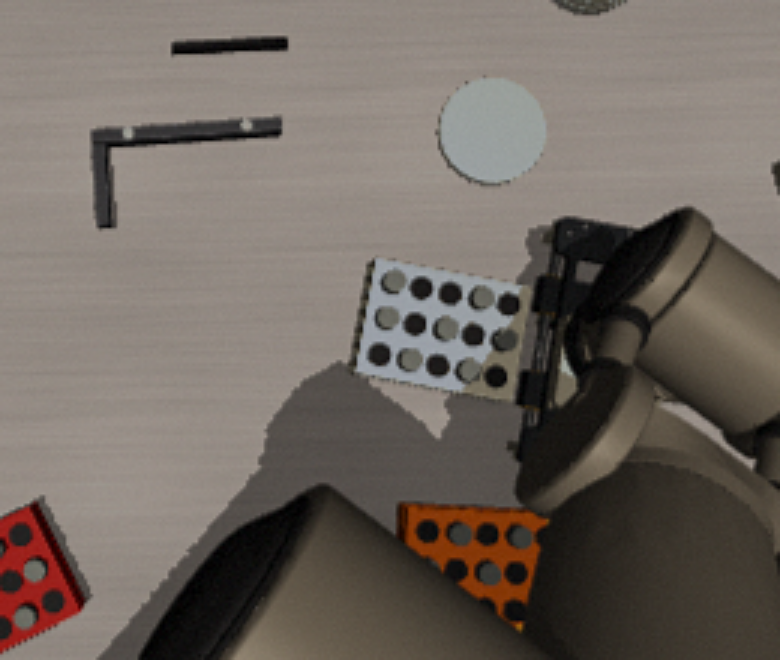

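View pics/s1.png

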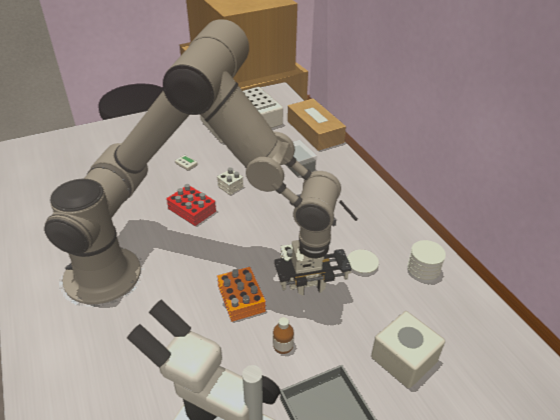

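Fingers are low and just behind the rack's right end (rack around (445,325) in the crop), clear of the tubes. Starting the push, turning the rack as it goes.

arm_command(targets=[{"x":0.2,"y":0.8,"z":0,"roll":0},{"x":0.4,"y":1.6,"z":0,"roll":0},{"x":0.6,"y":2.4,"z":0,"roll":0},{"x":0.8,"y":3.2,"z":0,"roll":0.02},{"x":1.0,"y":4.0,"z":0,"roll":0.04},{"x":1.2,"y":4.8,"z":0,"roll":0.06},{"x":1.4,"y":5.6,"z":0,"roll":0.08},{"x":1.6,"y":6.4,"z":0,"roll":0.1}])

```text
time: 3.7
tool_pos: [520.6, -243.3, 16.0]
tcp_rot: [3.141, 0.0, 1.464]
contact_force: [0.5, -2.7, 1.4]
grip_width: 41.1
```

```bash
python3 - <<'E'
from m import *; from plant import bot
c=bot.capture("top"); cv2.imwrite("pics/t2.png",cv2.resize(c["img"][100:320,220:480],None,fx=3,fy=3))
E
```

```text
(no output)
```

View pics/t2.png

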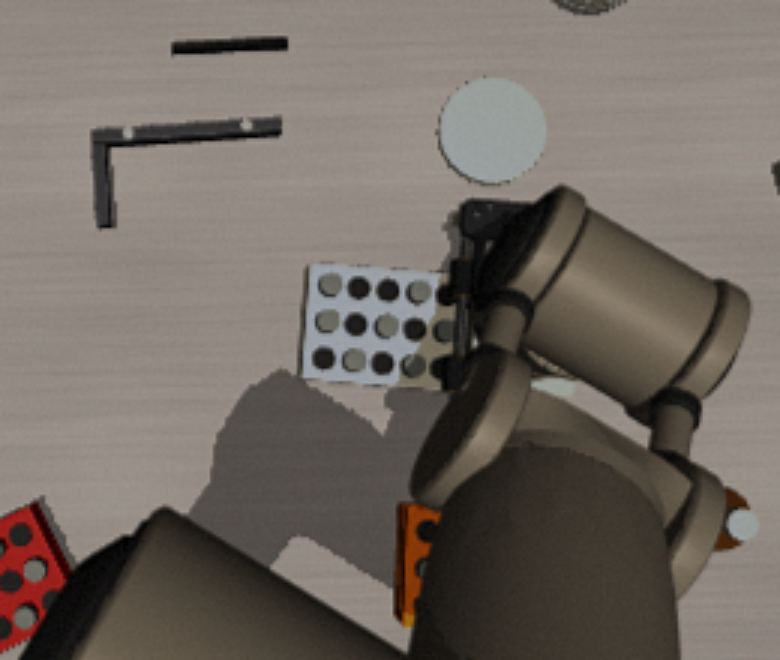

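The rack follows flat against both fingers (now about crop (385,325)). Continuing.

arm_command(targets=[{"x":0.2,"y":1,"z":0,"roll":0.02},{"x":0.4,"y":2,"z":0,"roll":0.04},{"x":0.6,"y":3,"z":0,"roll":0.06},{"x":0.8,"y":4,"z":0,"roll":0.08},{"x":1.0,"y":5,"z":0,"roll":0.1},{"x":1.2,"y":6,"z":0,"roll":0.12},{"x":1.4,"y":7,"z":0,"roll":0.14},{"x":1.6,"y":8,"z":0,"roll":0.14}])

```text
time: 4.42
tool_pos: [536.3, -162.8, 15.7]
tcp_rot: [-3.141, -0.0, 1.604]
contact_force: [-1.0, -1.6, 0.4]
grip_width: 41.4
```

arm_command(targets=[{"x":0.1,"y":1,"z":0,"roll":0},{"x":0.2,"y":2,"z":0,"roll":0},{"x":0.3,"y":3,"z":0,"roll":0},{"x":0.4,"y":4,"z":0,"roll":0},{"x":0.5,"y":5,"z":0,"roll":0},{"x":0.6,"y":6,"z":0,"roll":0}])

```text
time: 4.92
tool_pos: [542.2, -102.9, 15.7]
tcp_rot: [-3.141, -0.0, 1.602]
contact_force: [-0.4, -0.9, -0.6]
grip_width: 41.0
```

```bash
python3 - <<'E'
from m import *; from plant import bot
c=bot.capture("top"); cv2.imwrite("pics/t3.png",cv2.resize(c["img"][100:320,180:440],None,fx=3,fy=3))
E
```

```text
(no output)
```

View pics/t3.png

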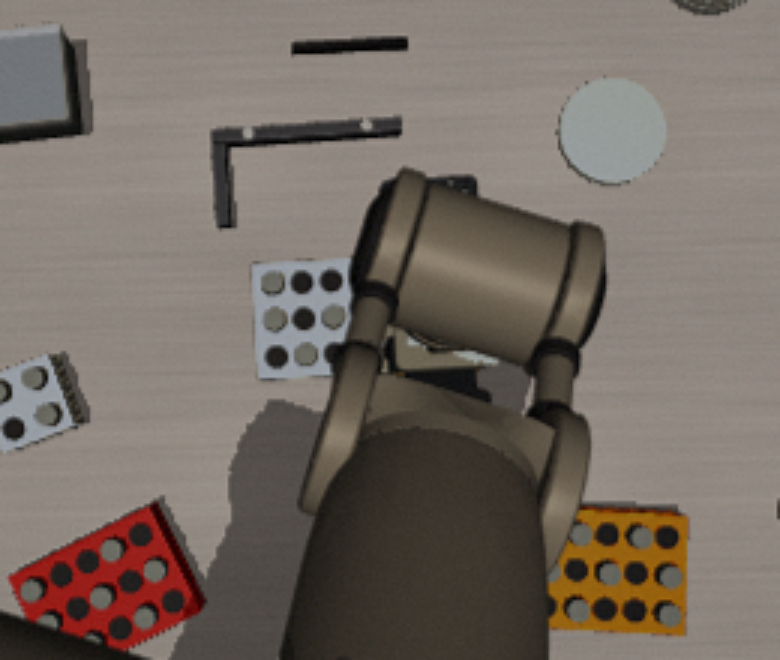

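The rack is square to the stop, its end about 20 mm from the short bar's line. Backing off and up, then going round to its near long side.

arm_command(targets=[{"x":0,"y":-1.5,"z":0,"roll":0},{"x":0,"y":-3,"z":0,"roll":0},{"x":0,"y":-3.5,"z":3,"roll":0},{"x":0,"y":-3.5,"z":6,"roll":0},{"x":0,"y":-3.5,"z":10,"roll":0},{"x":0,"y":-3.5,"z":13,"roll":0},{"x":0,"y":-3.5,"z":13,"roll":0}])

```text
time: 5.55
tool_pos: [545.6, -139.9, 152.4]
tcp_rot: [3.131, 0.004, 1.602]
contact_force: [1.3, -1.5, -0.4]
grip_width: 41.5
```

```bash
python3 - <<'E'
from m import *; from plant import bot
c=bot.capture("top"); cv2.imwrite("pics/t4.png",cv2.resize(c["img"][100:320,180:440],None,fx=3,fy=3))
o=bot.get_obs();print(o["joint_positions"],o["tool_pos"])
E
```

```text
[-3.87353873e-01  4.75475353e-01  1.54078775e+00  4.98343367e-04
  1.11797619e+00 -4.18488756e-01] [ 544.25388865 -139.36935896  149.35373662]
```

arm_command(targets=[{"x":-1.5,"y":0,"z":0,"roll":-0.12},{"x":-3,"y":0,"z":0,"roll":-0.24},{"x":-4.5,"y":0,"z":0,"roll":-0.36},{"x":-6,"y":1,"z":0,"roll":-0.48},{"x":-7.5,"y":2,"z":0,"roll":-0.6},{"x":-9,"y":3,"z":0,"roll":-0.72},{"x":-10,"y":4,"z":0,"roll":-0.84},{"x":-10,"y":5,"z":0,"roll":-0.96}], fingers=0.8)

```text
time: 6.27
tool_pos: [439.5, -87.7, 144.5]
tcp_rot: [-3.138, 0.002, 0.635]
contact_force: [0.6, 0.2, 0.7]
grip_width: 74.0
```

arm_command(targets=[{"x":0,"y":1,"z":0,"roll":-0.12},{"x":0,"y":2,"z":0,"roll":-0.24},{"x":0,"y":3,"z":0,"roll":-0.36},{"x":0,"y":4,"z":0,"roll":-0.48},{"x":0,"y":5,"z":0,"roll":-0.61},{"x":0,"y":6,"z":0,"roll":-0.61},{"x":0,"y":6,"z":0,"roll":-0.61}])

```text
time: 6.85
tool_pos: [441.3, -27.3, 144.6]
tcp_rot: [-3.14, 0.003, 0.033]
contact_force: [-0.4, -0.7, -0.4]
grip_width: 73.6
```

```bash
python3 - <<'E'
from m import *; from plant import bot
c=bot.capture("top"); cv2.imwrite("pics/t5.png",cv2.resize(c["img"][100:320,180:440],None,fx=3,fy=3))
s=bot.capture("side"); cv2.imwrite("pics/s5.png",s["img"])
o=bot.get_obs();print(o["joint_positions"],o["tool_pos"],o["tcp_rot"])
E
```

```text
[-2.38224149e-01  2.86895670e-01  1.85845334e+00 -1.92568592e-04
  9.98022080e-01  1.29899401e+00] [441.75737537 -28.7069142  144.99864905] [-3.14127091e+00  1.75654911e-03  3.36829615e-02]
```

View pics/t5.png

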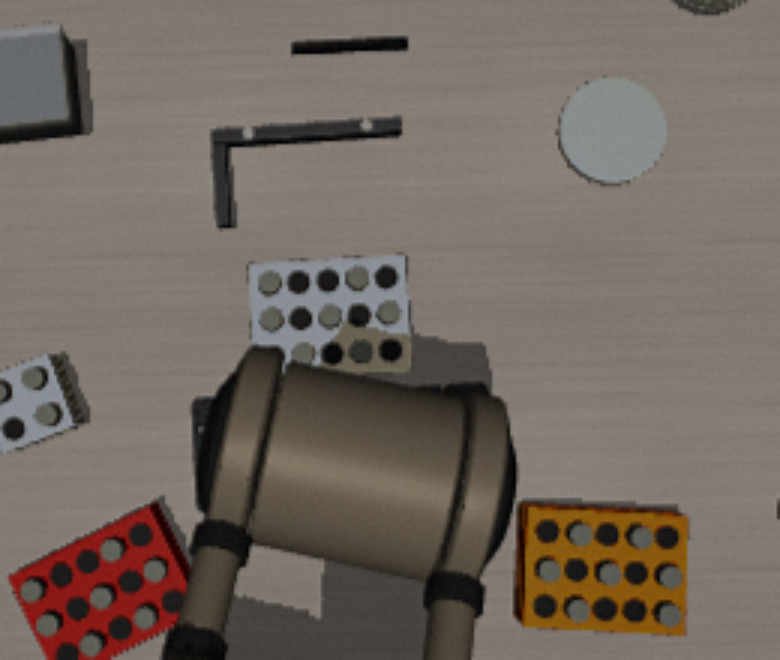

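View pics/s5.png

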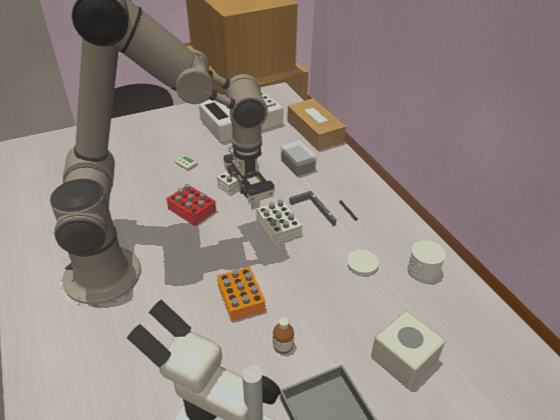

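```bash
python3 - <<'E'
from m import *; from plant import bot
c=bot.capture("top"); S,th=stop(c)
g=[(249,264),(406,256),(411,373)]
P=ray(c,[(u/3+180,v/3+100) for u,v in g],45)[:,:2]; print(P)
d=P[0]-P[1];print(np.linalg.norm(d),np.linalg.norm(P[1]-P[2]),"yaw",np.arctan2(-d[0],d[1]))
M=(P[0]+P[2])/2; print("centre",M); ex=np.array([np.cos(th),np.sin(th)]);ey=np.array([-ex[1],ex[0]]); print("rel",(M-S)@ex,(M-S)@ey,S,th)
E
```

```text
residual 0.9353051216725726 ang 0.036721423 0.03455819
[[583.12737909  40.18278171]
 [586.31730266 -89.02787064]
 [490.2045384  -90.24929563]]
129.25002241408586 96.12052503305189 yaw 0.02468276170306799
centre [536.66595875 -25.03325696]
rel -156.80396689897333 -79.34969728045722 [690.5123    59.908806] 0.036000345
```

arm_command(targets=[{"x":0,"y":0.3,"z":-3,"roll":0},{"x":0,"y":0.3,"z":-6,"roll":0},{"x":0,"y":0.3,"z":-9,"roll":0},{"x":0,"y":0.3,"z":-11,"roll":0},{"x":0,"y":0.3,"z":-12.5,"roll":0},{"x":0,"y":0.3,"z":-13,"roll":0},{"x":0.5,"y":0.3,"z":-13,"roll":0},{"x":1,"y":0.3,"z":-13,"roll":0}])

```text
time: 7.67
tool_pos: [453.0, -26.4, 16.2]
tcp_rot: [3.141, -0.0, 0.031]
contact_force: [0.3, 0.2, 0.2]
grip_width: 73.6
```

arm_command(targets=[{"x":1,"y":0,"z":0,"roll":0},{"x":2,"y":0.1,"z":0,"roll":0},{"x":3,"y":0.1,"z":0,"roll":0},{"x":3.8,"y":0.1,"z":0,"roll":0},{"x":4.6,"y":0.1,"z":0,"roll":0},{"x":5.4,"y":0.2,"z":0,"roll":0},{"x":6.2,"y":0.2,"z":0,"roll":0},{"x":7,"y":0.2,"z":0,"roll":0}])

```text
time: 8.33
tool_pos: [523.0, -23.9, 16.0]
tcp_rot: [3.142, 0.0, 0.032]
contact_force: [-3.6, -0.1, 3.4]
grip_width: 73.2
```

```bash
python3 - <<'E'
from m import *; from plant import bot
c=bot.capture("top"); cv2.imwrite("pics/t6.png",cv2.resize(c["img"][100:320,180:440],None,fx=3,fy=3))
E
```

```text
(no output)
```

View pics/t6.png

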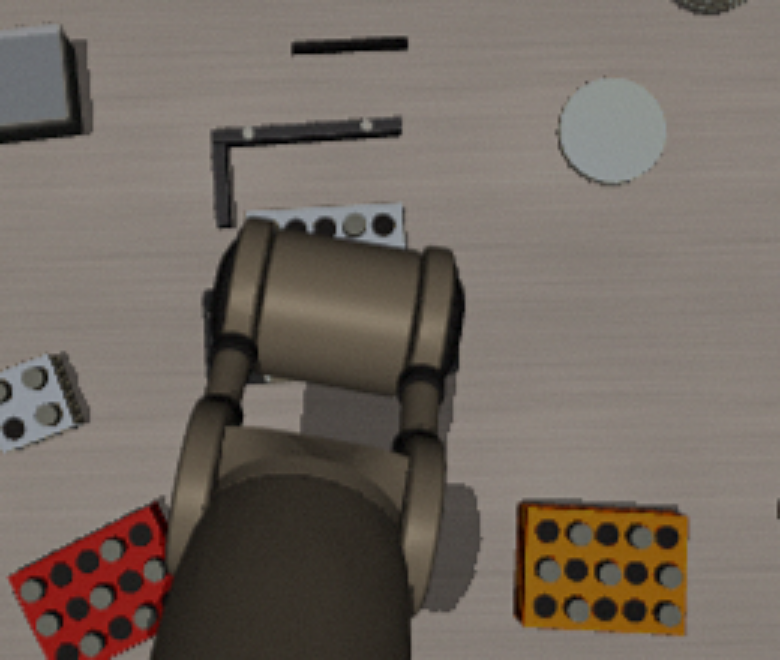

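arm_command(targets=[{"x":0.8,"y":0,"z":0,"roll":0},{"x":1.6,"y":0.1,"z":0,"roll":0},{"x":2.4,"y":0.1,"z":0,"roll":0},{"x":3.2,"y":0.1,"z":0,"roll":0},{"x":4,"y":0.1,"z":0,"roll":0},{"x":4.6,"y":0.2,"z":0,"roll":0},{"x":5.2,"y":0.2,"z":0,"roll":0},{"x":5.7,"y":0.2,"z":0,"roll":0}])

```text
time: 9.05
tool_pos: [580.0, -21.9, 15.8]
tcp_rot: [3.141, -0.0, 0.032]
contact_force: [-2.0, 0.1, 0.1]
grip_width: 73.8
```

arm_command(targets=[{"x":0.2,"y":0,"z":0,"roll":0},{"x":0.3,"y":0,"z":0,"roll":0},{"x":0.4,"y":0,"z":0,"roll":0}])

```text
time: 9.3
tool_pos: [583.1, -22.0, 15.8]
tcp_rot: [3.142, 0.001, 0.032]
contact_force: [-1.8, -0.2, 1.5]
grip_width: 73.1
```

arm_command(targets=[{"x":0.1,"y":0,"z":0,"roll":0},{"x":0.2,"y":0,"z":0,"roll":0}])

```text
time: 9.47
tool_pos: [585.3, -22.0, 15.8]
tcp_rot: [3.142, 0.0, 0.032]
contact_force: [-0.7, -0.4, -0.4]
grip_width: 73.6
```

arm_command(targets=[{"x":0.1,"y":0,"z":0,"roll":0},{"x":0.2,"y":0,"z":0,"roll":0}])

```text
time: 9.63
tool_pos: [585.4, -22.0, 15.8]
tcp_rot: [-3.141, 0.004, 0.032]
contact_force: [-11.7, -1.5, 8.5]
grip_width: 73.3
```

arm_command(targets=[{"x":0.1,"y":0,"z":0,"roll":0},{"x":0.1,"y":0,"z":0,"roll":0}])

```text
time: 9.8
tool_pos: [585.4, -22.0, 15.8]
tcp_rot: [-3.141, 0.007, 0.032]
contact_force: [-12.8, -1.8, 9.0]
grip_width: 73.8
```

arm_command(targets=[{"x":0.1,"y":0,"z":0,"roll":0},{"x":0.1,"y":0,"z":0,"roll":0}])

```text
time: 9.97
tool_pos: [585.4, -22.0, 15.8]
tcp_rot: [-3.141, 0.009, 0.032]
contact_force: [-16.1, -1.0, 10.9]
grip_width: 73.6
```

Force rises against the long bar with the tool stopped at x = 585.4, so the side is seated. Withdrawing and going round to the right end.

arm_command(targets=[{"x":-1.5,"y":0,"z":0,"roll":0},{"x":-3,"y":0,"z":0,"roll":0},{"x":-4,"y":0,"z":1,"roll":0},{"x":-4,"y":0,"z":4,"roll":0},{"x":-4,"y":0,"z":7.5,"roll":0},{"x":-4,"y":0,"z":11,"roll":0},{"x":-4,"y":-1,"z":13,"roll":0.1},{"x":-4,"y":-3,"z":13,"roll":0.22}], fingers=0.8)

```text
time: 10.63
tool_pos: [552.7, -51.4, 151.5]
tcp_rot: [3.137, -0.01, 0.259]
contact_force: [1.8, -0.2, -0.5]
grip_width: 73.9
```

arm_command(targets=[{"x":0,"y":-2,"z":0,"roll":0.12},{"x":0,"y":-4,"z":0,"roll":0.24},{"x":1,"y":-6,"z":0,"roll":0.36},{"x":2,"y":-8,"z":0,"roll":0.48},{"x":3.5,"y":-9.5,"z":0,"roll":0.6},{"x":5,"y":-10,"z":0,"roll":0.72},{"x":6.5,"y":-10,"z":0,"roll":0.84},{"x":8,"y":-10,"z":0,"roll":0.96}], fingers=0.3)

```text
time: 11.3
tool_pos: [630.5, -152.9, 146.0]
tcp_rot: [3.14, -0.0, 1.216]
contact_force: [0.9, 0.3, -0.2]
grip_width: 28.8
```

arm_command(targets=[{"x":1,"y":0,"z":0,"roll":0.12},{"x":1.5,"y":0,"z":0,"roll":0.24},{"x":1.5,"y":0,"z":0,"roll":0.36},{"x":1.5,"y":0,"z":0,"roll":0.39},{"x":1.5,"y":0,"z":0,"roll":0.39}])

```text
time: 11.72
tool_pos: [644.9, -152.1, 145.8]
tcp_rot: [3.14, 0.0, 1.603]
contact_force: [-0.1, -0.0, -0.4]
grip_width: 27.6
```

```bash
python3 - <<'E'
from m import *; from plant import bot
c=bot.capture("top"); cv2.imwrite("pics/t7.png",cv2.resize(c["img"][100:300,200:400],None,fx=3,fy=3))
s=bot.capture("side"); cv2.imwrite("pics/s7.png",cv2.resize(s["img"][150:300,220:400],None,fx=4,fy=4))
o=bot.get_obs();print(o["tool_pos"],o["tcp_rot"])
E
```

```text
[ 644.65998269 -152.08612969  145.93107115] [3.14062332e+00 2.53610661e-04 1.60024997e+00]
```

View pics/t7.png

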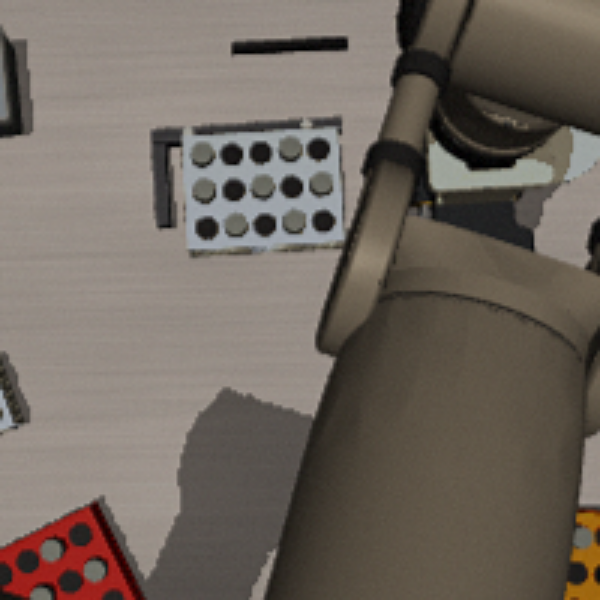

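View pics/s7.png

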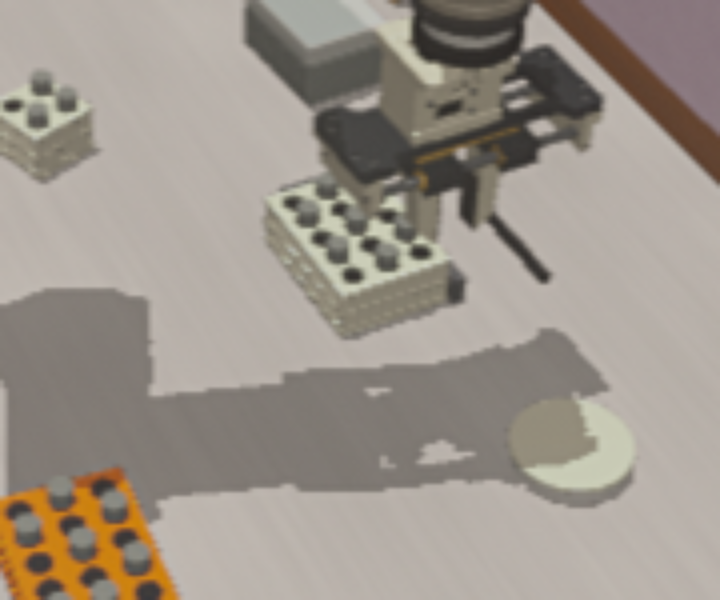

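The rack sits against the long bar with a gap of about 10 mm to the short bar (crop col 175 to 184). Lowering and pushing +y.

arm_command(targets=[{"x":0,"y":0,"z":-3,"roll":0},{"x":0,"y":0,"z":-6,"roll":0},{"x":0,"y":0,"z":-9,"roll":0},{"x":0,"y":0,"z":-11,"roll":0},{"x":0,"y":0,"z":-12.5,"roll":0},{"x":0,"y":0,"z":-13,"roll":0},{"x":0,"y":0.5,"z":-13,"roll":0},{"x":0,"y":1,"z":-13,"roll":0}])

```text
time: 12.48
tool_pos: [644.8, -142.0, 16.6]
tcp_rot: [3.14, 0.0, 1.601]
contact_force: [-0.5, -0.2, -0.3]
grip_width: 27.4
```

arm_command(targets=[{"x":0,"y":0.7,"z":0,"roll":0},{"x":0,"y":1.4,"z":0,"roll":0},{"x":0,"y":2.1,"z":0,"roll":0},{"x":0,"y":2.8,"z":0,"roll":0},{"x":0,"y":3.4,"z":0,"roll":0},{"x":-0.1,"y":4,"z":0,"roll":0},{"x":-0.1,"y":4.4,"z":0,"roll":0},{"x":-0.1,"y":4.8,"z":0,"roll":0}])

```text
time: 13.15
tool_pos: [643.2, -94.0, 15.9]
tcp_rot: [-3.141, 0.001, 1.602]
contact_force: [-1.4, -2.9, 0.5]
grip_width: 27.6
```

arm_command(targets=[{"x":0,"y":0.2,"z":0,"roll":0},{"x":0,"y":0.4,"z":0,"roll":0},{"x":0,"y":0.6,"z":0,"roll":0}])

```text
time: 13.4
tool_pos: [643.3, -88.4, 15.9]
tcp_rot: [3.141, 0.001, 1.602]
contact_force: [-1.3, -3.4, 1.3]
grip_width: 27.3
```

arm_command(targets=[{"x":0,"y":0.15,"z":0,"roll":0},{"x":0,"y":0.3,"z":0,"roll":0},{"x":0,"y":0.4,"z":0,"roll":0}])

```text
time: 13.65
tool_pos: [643.4, -84.2, 15.9]
tcp_rot: [3.141, 0.0, 1.602]
contact_force: [-0.2, -3.6, 1.5]
grip_width: 27.8
```

arm_command(targets=[{"x":0,"y":0.1,"z":0,"roll":0},{"x":0,"y":0.2,"z":0,"roll":0}])

```text
time: 13.82
tool_pos: [643.4, -83.5, 15.9]
tcp_rot: [3.141, 0.002, 1.602]
contact_force: [-0.8, -12.0, 1.5]
grip_width: 27.2
```

arm_command(targets=[{"x":0,"y":0.1,"z":0,"roll":0},{"x":0,"y":0.2,"z":0,"roll":0}])

```text
time: 13.98
tool_pos: [643.5, -83.5, 16.1]
tcp_rot: [3.141, 0.005, 1.603]
contact_force: [-3.2, -18.9, 1.4]
grip_width: 27.7
```

Seated against the short bar (18.9 N, tool stopped at y = -83.5). Withdrawing for a check.

arm_command(targets=[{"x":0,"y":-1.5,"z":0,"roll":0},{"x":0,"y":-3,"z":0,"roll":0},{"x":0,"y":-4,"z":1,"roll":0},{"x":0,"y":-4,"z":4.5,"roll":0},{"x":0,"y":-4,"z":8,"roll":0},{"x":0,"y":-4,"z":12,"roll":0},{"x":-3,"y":-6,"z":15,"roll":0},{"x":-6,"y":-9,"z":15,"roll":0}])

```text
time: 14.65
tool_pos: [590.1, -166.2, 172.3]
tcp_rot: [3.13, 0.003, 1.605]
contact_force: [0.2, -0.9, 0.7]
grip_width: 27.4
```

arm_command(targets=[{"x":-2,"y":-4,"z":0,"roll":0},{"x":-4,"y":-7,"z":0,"roll":0},{"x":-6,"y":-10,"z":0,"roll":0},{"x":-8,"y":-13,"z":0,"roll":0},{"x":-9,"y":-16,"z":0,"roll":0},{"x":-9,"y":-16,"z":0,"roll":0}])

```text
time: 15.15
tool_pos: [494.4, -332.3, 166.3]
tcp_rot: [3.141, 0.002, 1.596]
contact_force: [-0.2, 0.2, -0.1]
grip_width: 27.4
```

```bash
python3 - <<'E'
from m import *; from plant import bot
c=bot.capture("top"); cv2.imwrite("pics/t8.png",cv2.resize(c["img"][110:250,220:370],None,fx=5,fy=5,interpolation=cv2.INTER_CUBIC)[:600])
s=bot.capture("side"); cv2.imwrite("pics/s8.png",cv2.resize(s["img"][160:280,240:380],None,fx=5,fy=5,interpolation=cv2.INTER_CUBIC))
try: C,ph,sz,k=rack(c); print(C,ph,sz)
except Exception as e: print(e)
S,th=np.array([690.7,60.0]),.035
d=C-S; print("rel",d@[np.cos(th),np.sin(th)],d@[-np.sin(th),np.cos(th)],"dth",ph-th)
o=bot.get_obs();print(o["time"],o["tool_pos"],o["contact_force"])
E
```

```text
[642.99743652  -6.59117889] 0.038375054 (98.66407775878906, 128.48910522460938)
rel -50.00356407993442 -64.8811470924937 dth 0.0033750534
15.25 [ 496.22414948 -327.97486122  165.9379714 ] [ 1.52986905  0.18725176 -0.05046112]
```

View pics/t8.png

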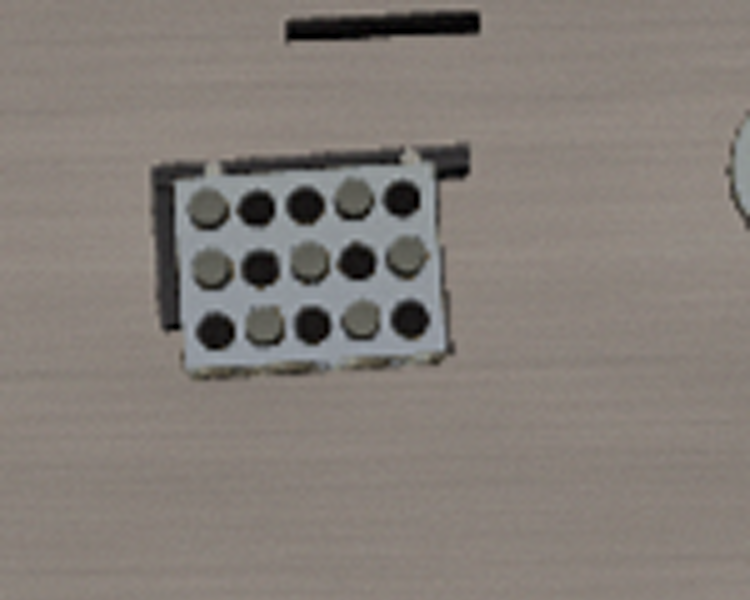

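View pics/s8.png

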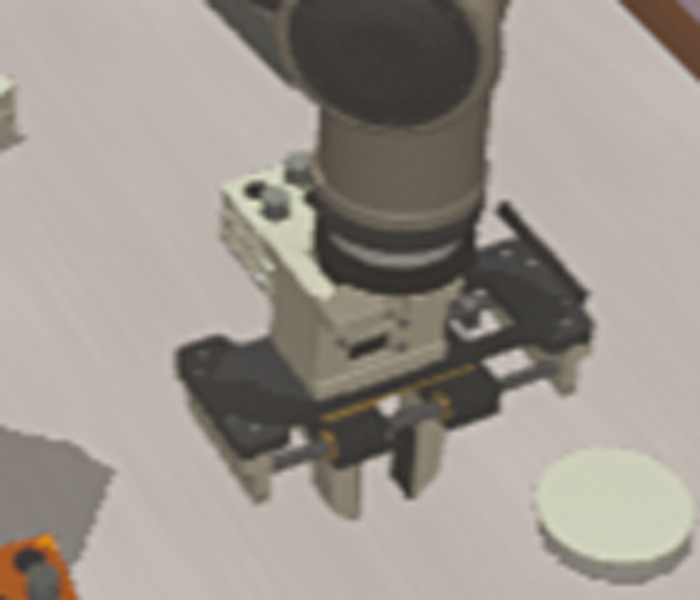

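```bash
python3 - <<'E'
from m import *; from plant import bot
c=bot.capture("top"); g=cv2.cvtColor(c["img"],cv2.COLOR_BGR2GRAY).astype(float)
S,th=np.array([690.7,60.0]),.035
ex=np.array([np.cos(th),np.sin(th)]);ey=np.array([-ex[1],ex[0]])
def cr(s,o):
    k=np.argmax(s>105); return o+k-1+(105-s[k-1])/(s[k]-s[k-1])
A=ray(c,[(u,cr(g[141:152,u],141)) for u in list(range(266,298))],45)[:,:2]
B=ray(c,[(cr(g[v,253:264],253),v) for v in range(149,174)],45)[:,:2]
print("far edge x rel",np.median((A-S)@ex),"slope",np.polyfit((A-S)@ey,(A-S)@ex,1)[0]); print("left edge y rel",np.median((B-S)@ey),np.polyfit((B-S)@ex,(B-S)@ey,1)[0])
E
```

```text
far edge x rel -0.20915159503654657 slope 0.046397667984991224
left edge y rel -0.4955761836441003 0.0008797825564337439
```

The far-edge slope (0.046) disagrees with the other yaw readings, so I check yaw another way, from the cap/hole grid.

```bash
python3 - <<'E'
from m import *; from plant import bot
c=bot.capture("top"); g=cv2.cvtColor(c["img"],cv2.COLOR_BGR2GRAY).astype(float)
S,th=stop0=np.array([690.7,60.0]),.035
ex=np.array([np.cos(th),np.sin(th)]);ey=np.array([-ex[1],ex[0]])
C,ph,sz,k=rack(c); m=np.zeros(g.shape,np.uint8); cv2.drawContours(m,[k],-1,1,-1); m=cv2.erode(m,np.ones((5,5)))
h=((g<60)&(m>0)).astype(np.uint8)
n,_,st,ce=cv2.connectedComponentsWithStats(h)
P=np.array([ray(c,ce[i],45)[0,:2] for i in range(1,n) if st[i,4]>8]); Q=np.c_[(P-S)@ex,(P-S)@ey]; print(Q.round(1))
u=[cv2.fitLine(Q[abs(Q[:,0]-r)<12].astype(np.float32),cv2.DIST_L2,0,.01,.01).ravel() for r in(-20,-48,-76)]
print([(-v[0]/v[1]) for v in u])
def cr(s,o):
    k=np.argmax(s>105); return o+k-1+(105-s[k-1])/(s[k]-s[k-1])
for q in range(264,306,3): 
    p=ray(c,(q,cr(g[139:152,q],139)),45)[0,:2]-S; print((p@ey).round(),(p@ex).round(1),end="; ")
E
```

```text
[[ -17.7 -113.1]
 [ -18.2  -40.9]
 [ -18.6  -65.5]
 [ -22.9  -89.9]
 [ -23.5  -19.9]
 [ -48.   -89.2]
 [ -48.2  -41.4]
 [ -78.2 -113.6]
 [ -78.4  -17.5]
 [ -78.2  -64.9]]
[np.float32(0.027764851), np.float32(0.0031745103), np.float32(0.0022664864)]
-26.0 15.5; -33.0 15.3; -40.0 13.7; -48.0 13.2; -55.0 8.6; -63.0 12.2; -70.0 11.7; -77.0 -3.6; -85.0 11.7; -93.0 12.0; -100.0 11.0; -107.0 8.8; -115.0 4.0; -122.0 4.7;
```

```bash
python3 - <<'E'
from plant import bot
print(bot.close_job())
E
```

```text
the job is handed in; nothing more can be done
None
```

The larger white rack is in the inside corner of the stop and the job is handed in at about 15.5 s of the 64 s limit; no verdict is reported. I pushed it in three steps with low fingertips on its upright sides:
1. **Right end:** I pushed it left along the bench while turning it square to the stop.
2. **Near long side:** I pushed it away from the robot until it seated on the long bar at about 16 N.
3. **Right end again:** I pushed it until it seated on the short bar at about 19 N. Then I withdrew the hand clear of the rack.

**Last checks:**
- **Position:** in the top view the rack's hole grid puts it at about x -48 mm, y -65.5 mm in the stop frame (home is -48, -65).
- **Squareness:** within about 0.003 rad from the outline and the two clean hole rows.

**Checks that disagreed:**
- **Outline fit:** it read x -50 mm because it included part of the rack's visible side.
- **Far-edge slope:** a fit gave 0.046 rad. I discounted it because that scan was picking up bench and screws beyond the edge.
- **First hole row:** it gave 0.028 rad; I put that down to cap shadows.
- **Side view:** the final picture had the rack mostly hidden behind the hand, so it confirmed nothing.
- **Other objects:** I did not re-measure them; the hand's paths were planned clear of them, and the moves showed no unexpected contact force.

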